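# Shut an instrument case and pin its hasp

## Robot

A 6-joint arm with a two-finger parallel gripper is mounted at the origin on the work surface. World frame = base frame: x ahead of the robot, y to its left, z up, the work surface at z = 0. Lengths are in mm, angles in rad, forces in N, time in s.
With the tool pointing down it reaches from about 350 to 875 mm from the base axis. Payload 4.2 kg.
Tool frame: the origin (TCP) lies at the very end of the fingers, on their centre line; the grasp point (between the pads) lies 19 mm behind it; y points along the fingers, z is the direction in which the jaws open and shut, and the axes are right-handed (so a half turn about y gives the same grasp; the last joint's range is limited). The gripper opens to 85 mm and grips with 20 to 120 N. Pads are 22 mm wide; open, the fingers measure 114 mm over their backs; the gripper's body (76 mm by 85 mm) begins 54 mm behind the grasp point. The pads swing forward as they close: fully open they stand 13 mm farther back than shut.
Start: joints at [-0.904, 0.385, 0.008, 0, -1.194, -0.259], TCP at [247.882, -573.719, 231.312] pointing down, gripper open.
Joint ranges: [-3.14, 3.14], [-1.21, 2.06], [-1.07, 1.41], [-3.16, 2.05], [-2.99, -0.16], [-3.1, 3.1]. Speed limits (rad/s): [2.79, 2.79, 3.14, 3.14, 3.14, 3.14].

## Interface

Orientations are given as a unit quaternion [x, y, z, w].
In Python, from bench import arm gives the robot as it stands.
- The arm moves only by the shell command python3 -m creep 'ROWS'. ROWS is JSON, a list of rows, each an object with "delta_pos": the shift along the tool's x, y, z in mm, a list of three; "rot": the turn, a rotation vector about the tool's x, y, z in rad, a list of three; "jaw": the finger opening in mm, from 0 to 85.4. A call has exactly 10 rows; each row shifts and turns the commanded pose from where the row before left it, along the tool's axes as they then stand; what a row does not reach is not made up. A row lasts 1/12 s, in which the tool goes at most 41.7 mm and 7.16 degrees, less where a joint would pass 70% of its speed; a pose out of reach is approached as far as the arm can. A call is refused whole if a number of a shift passes 41.7 or a number of a turn 0.125, either way. A call with a gripper value outside its range is refused whole. The fingers move at their own pace and stop on an object; the grip force is fixed at half the most. Time passes only in rows, so rows that do not move let the fingers close, or fill a call up. It gives the time, the measured TCP pose, the force and the opening at its end, in the units of the state.
- arm.read_state(): the state, without advancing time (a new reading comes with each control period).
- arm.get_image(name): name is "scene" or "top" or "wrist"; returns the picture (480x640x3 uint8, red, green, blue); there is no depth.
- arm.calibration(name): a dict with "intrinsics" (3x3 intrinsics, pixels), "dist_coeffs" ([k1, k2, p1, p2, k3] as OpenCV has them; the pictures are not rectified), "R" (3x3) and "t" (3): a world point X has camera coordinates R X + t. Camera axes: x right, y down, z forward; pixel columns grow to the right and rows downward; lengths in mm; the calibration is good to about 2 mm. A picture is of the moment at which its call begins: read the wrist's pose just before it. calibration takes no time and is no camera call; for the wrist camera it gives the pose at the moment of the call.
- arm.job_done(): hands the job in, once; it reports no verdict.
Trained networks look in the newest picture that a camera, given by its name, has taken for a name from the list of things; names that differ only in an ending like _2 or _b are one class to them, and where a whole thing is asked for, a point or a joint stands for the part that bears it (a point fixed in the world has none). Each returns a list of dicts, best first, with "p" (0 to 1); they miss things now and then, are a little off and sometimes report something else, mostly with a low value. They report only what shows in the picture. A call takes as long as a camera call. They do not tell look-alikes from the thing itself.
- arm.find_in(camera, target): "location" ([column, row] in pixels, amid what is visible of it).
- arm.masks_of(camera, target): "pixels" (480x640 bool, what is visible of it) and "location" ([column, row] in pixels, amid what is visible of it).
The state is a dict: "clock": time; "joints": joint angles; "joint_vel": joint speeds; "joint_efforts": joint torques, N m; "position": TCP position; "ee_rot": TCP orientation; "contact_force": force on the tool from outside, world axes, zero at the start; "wrist_torque": the same for the moment, N m; "gripper_width": finger opening in mm.
Only numpy, scipy, OpenCV 4.12 (cv2) and the standard library are available. Lean on these libraries where they do the work, as an engineer would, in place of code of your own. Each camera call takes 0.05 s, during which the arm holds its last target. There are 200 camera calls.

## Task

Close up the grey instrument case: press its lid fully shut, then swing the brass hasp over and down until it lies flat against the case front with the steel staple standing through its slot, and then take the red-handled retaining pin out of the tool rack and drop it upright through the staple loop until its collar rests on the loop. Let go of it there, and leave the two screwdrivers in the rack, the blue can and the circuit module where they are.

Things in the scene. Friction and masses are not known exactly. Their poses are not given: they have to be found in the camera images.
- case: Fixed open-topped grey tub, 200 deep (own x) x 240 wide (own y) x 95 high, green circuit board inside. Origin: centre of its underside, on the bench. Own -x is its front (the side with the staple), own z up. With the lid shut it is 120 high.
- lid (a joint): Lid angle (rad): 0 = shut, grows as the front edge rises, at most 1.3. The lid is a grey slab 200 x 240 x 25 thick, 0.3 kg, hinged along the case's far (own +x) top edge. The hinge is stiff: the lid stays where it is left and closes when pushed down with some 1 to 3 N near its front edge.
- lid_hinge (a point): Middle of the lid's hinge line, in the case's frame at x = +100, y = 0, z = 95 mm; the line runs along the case's y. The lid's outer (top) face lies 25 mm off this line, its front edge 200 mm from it.
- lid_front (a point): Middle of the lid's front top edge (moves with the lid).
- hasp (a joint): Hasp angle relative to the lid (rad), with the lid shut: 0 = hanging straight down in front of the case (shut), pi/2 = sticking out level to the front, pi = standing straight up, more than pi = leaning back over the lid; at most 4.3. The hinge is stiff: the hasp stays where it is left and needs about 2 N at its end to move.
- hasp_hinge (a point): Middle of the hasp's hinge line, on the front of the lid: 8 mm in front of the lid's front face and 8 mm below its top face (with the lid shut, x = -108, z = 112 mm in the case's frame). The line runs along the case's y.
- hasp_tip (a point): Middle of the hasp's free end, 92 mm from its hinge line. The hasp is a brass plate 92 long, 52 wide, 4 thick, with a slot 36 wide from 42 to 70 mm from the hinge line, which passes over the staple (a shut gripper's fingertips can slip into this slot; 8 mm strips run beside it).
- staple_loop (a point): Centre of the staple's opening, at the level of its upper face, in the case's frame x = -124, y = 0, z = 62 mm. The staple is a level steel U on the case front: bars 8 x 8 mm, 30 wide, standing 46 out from the front face; its opening is 14 mm wide (case's y) and, with the hasp down, 28 mm long (case's x).
- pin: Loose retaining pin, 0.11 kg, upright in a rack hole. Origin on its axis at the underside of its steel collar, own z up towards the handle. Below the origin: steel shank diameter 10, 44 long, tapered foot. Above: collar diameter 24, 6 thick, then a round red handle diameter 18 up to 91 mm above the origin.
- rack: Fixed grey plastic tool rack 60 (own x) x 200 (own y) x 55 high, origin at the centre of its underside. Three holes diameter 13, 49 deep, in a row along own y at -65, 0 and +65 mm hold the pin and the two screwdrivers, in any order.
- driver_amber: Loose screwdriver with amber handle, upright in the rack: origin at the underside of the handle, handle up to diameter 28 and 92 high. To be left alone.
- driver_yellow: Loose screwdriver with yellow handle, same shape as the amber one. To be left alone.
- cleaner: Loose blue spray can, diameter 52, 150 high, upright on the bench, origin at the centre of its underside. To be left alone.
- module: Loose green circuit module 60 x 90 with a finned heat sink, 24 high, flat on the bench between and beyond the case and the rack; origin at the centre of its underside. To be left alone.
There are look-alikes about, which are no part of the job. Of the things like the pin, leave any that is black; of the rest the larger one is meant.

How it is judged:
By the outcome, as a careful person would: the job done as asked, in the order asked, and still so for the second after the job is handed in, with the robot touching nothing.
It also fails if it takes over 72 s, if anything falls off the work surface, if the arm or the gripper's body presses on something with over 40 N, if the wrist force passes 120 N, or if a joint passes its speed limit or range.

## Working session

There is one attempt and no reset: what is moved stays moved. The work goes in short steps, Python scripts to look and compute and a shell command to move; the robot and the scene stay as the last step left them, time stands still between calls to the robot, and variables do not carry over. Pictures are saved under pics/ and viewed, about 8 in all and at most 12, crops included, and the job is handed in when it is done.

```bash
mkdir -p pics; ls
cat > h.py <<'E'
import numpy as np, cv2
from bench import arm
from scipy.spatial.transform import Rotation as R
def cal(n):
    c=arm.calibration(n); return np.array(c["intrinsics"]),np.array(c["dist_coeffs"]),np.array(c["R"]),np.array(c["t"])
def proj(n,X,c=None):
    K,D,r,t=c or cal(n); return cv2.projectPoints(np.array(X,float).reshape(-1,3),cv2.Rodrigues(r)[0],t,K,D)[0].reshape(-1,2)
def ray(n,uv,c=None):
    K,D,r,t=c or cal(n); p=cv2.undistortPoints(np.array(uv,float).reshape(-1,1,2),K,D).reshape(-1,2)
    d=np.c_[p,np.ones(len(p))]@r; return -r.T@t,d/np.linalg.norm(d,axis=1,keepdims=True)
def atz(n,uv,z,c=None):
    o,d=ray(n,uv,c); return o+d*((z-o[2])/d[:,2:])
def save(n,f,im=None):
    im=arm.get_image(n) if im is None else im
    cv2.imwrite("pics/"+f,im[:,:,::-1]); return im
E
python3 - <<'E'
from h import *
s=arm.read_state();print(s)
for n in("scene","top"):
    save(n,n+"0.png")
    print(n,cal(n)[2].tolist(),(-cal(n)[2].T@cal(n)[3]).round().tolist())
    for t in("case","lid","lid_front","hasp","hasp_tip","hasp_hinge","staple_loop","pin","rack","driver_amber","driver_yellow","cleaner","module"):
        print(t,[(np.round(d["location"]).tolist(),round(d["p"],2)) for d in arm.find_in(n,t)][:4])
E
```

```text
pics
{'clock': 0.0, 'joints': array([-9.04418843e-01,  3.85560789e-01,  6.63987473e-03, -5.05535889e-04,
       -1.19399232e+00, -2.58621545e-01]), 'joint_vel': array([ 0.00038571,  0.00091739, -0.00053147, -0.00151913, -0.00130909,
       -0.00057138]), 'joint_efforts': array([ 9.89350929e-05, -3.92294669e+01,  1.88401634e+01,  4.18608695e+00,
       -4.65695135e-03, -9.37217322e-06]), 'position': array([ 247.64839983, -573.2141576 ,  230.22355158]), 'ee_rot': array([-0.69173074, -0.14291691,  0.14328746,  0.69321861]), 'contact_force': array([ 0.42462871, -0.53773325,  0.18728341]), 'wrist_torque': array([ 0.01611324, -0.01157173, -0.03234182]), 'gripper_width': 85.41632004458172}
scene [[0.39873449330333727, 0.9170545205827648, 0.004670131566304904], [0.543766283953711, -0.2323222781101847, -0.8064394506277989], [-0.738463968169946, 0.32409468581328155, -0.5912982346855835]] [1165.0, -314.0, 595.0]
case [([458.0, 227.0], 0.76)]
lid [([464.0, 201.0], 0.8)]
lid_front [([466.0, 203.0], 0.84)]
hasp [([460.0, 151.0], 0.75)]
hasp_tip [([456.0, 147.0], 0.65), ([275.0, 266.0], 0.32)]
hasp
[... 490 characters left out ...]
6879896658724, 0.017232631363942954, -0.9803786672550024]] [414.0, -53.0, 964.0]
case [([180.0, 229.0], 0.83), ([363.0, 227.0], 0.43)]
lid [([175.0, 221.0], 0.87)]
lid_front [([172.0, 219.0], 0.8)]
hasp [([155.0, 241.0], 0.6), ([297.0, 360.0], 0.16)]
hasp_tip [([155.0, 245.0], 0.85)]
hasp_hinge [([174.0, 219.0], 0.97), ([388.0, 241.0], 0.37)]
staple_loop [([179.0, 229.0], 0.7), ([389.0, 247.0], 0.7)]
pin [([424.0, 241.0], 0.77), ([441.0, 186.0], 0.71), ([471.0, 253.0], 0.65)]
rack [([390.0, 243.0], 0.76)]
driver_amber [([390.0, 231.0], 0.58), ([177.0, 218.0], 0.37)]
driver_yellow [([362.0, 226.0], 0.86), ([175.0, 218.0], 0.48)]
cleaner [([296.0, 358.0], 0.87)]
module [([309.0, 169.0], 0.72)]
```

View pics/scene0.png

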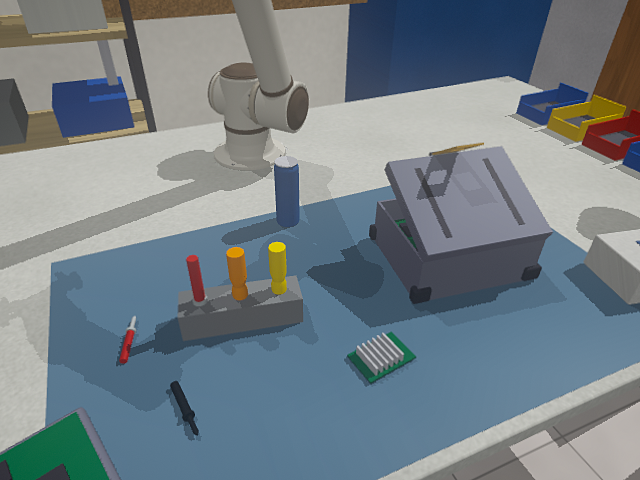

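View pics/top0.png

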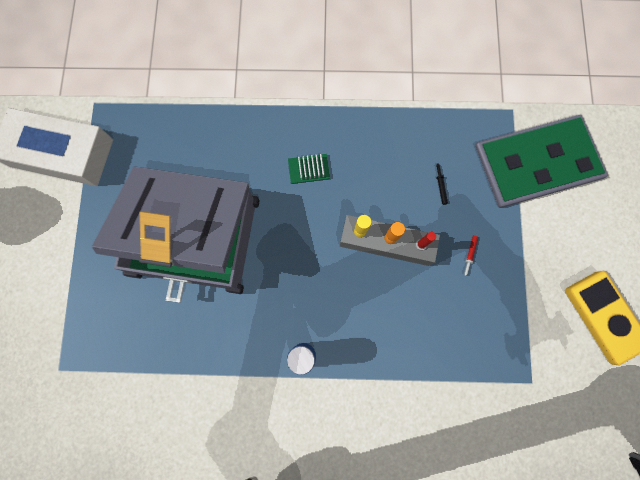

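The scene view shows the lid ajar (corners at (387,166), (502,147), (549,232), (418,250)) with the hasp leaning back over it. The target red pin is in the rack at (195,278). A small red pin and a black pin lie on the bench as decoys. In the top view the staple is at (175,290) and the rack pin at (427,240).

```bash
cat > fit.py <<'E'
from h import *
from scipy.optimize import least_squares
def model(p):
    x,y,yaw,a,h=p
    Rz=R.from_euler('z',yaw).as_matrix()
    W=lambda q: (Rz@np.array(q,float).T).T+[x,y,0]
    def lid(u,v,w): # u from hinge fwd, w thickness
        return [100-u*np.cos(a)+w*np.sin(a)*1, v, 95+u*np.sin(a)+w*np.cos(a)]
    H=lid(208,0,17)
    def hasp(r,v):
        # hang dir at h=0 : lid-local -w ; rotate forward(+u) 
        du=r*np.sin(h); dw=-r*np.cos(h)
        return lid(208+du,v,17+dw)
    return W,lid,hasp
def pts(p):
    W,lid,hasp=model(p)
    L=W([lid(200,-120,25),lid(200,120,25),lid(0,120,25),lid(0,-120,25)])
    Hh=W([hasp(92,-26),hasp(92,26)])
    S=W([[-146,-15,62],[-146,15,62]])
    return L,Hh,S
E
cat > f1.py <<'E'
from fit import *
T=np.array([[238,266],[95,247],[133,167],[250,183]]);S=np.array([[387,166],[502,147],[549,232],[418,250]])
TH=np.array([[168,214],[141,212]]);TS=np.array([[180,301],[166,299]])
ct,cs=cal("top"),cal("scene")
def res(p):
    L,H,s=pts(p)
    return np.r_[(proj("top",L,ct)-T).ravel(),(proj("scene",L,cs)-S).ravel(),(proj("top",H,ct)-TH).ravel(),(proj("top",s,ct)-TS).ravel()]
f=least_squares(res,[500,200,0,.5,3.9],loss='soft_l1');print(f.x.round(3),f.fun.round(1))
p=f.x;np.save("p.npy",p)
L,H,s=pts(p);print(L.round(),H.round(),s.round())
W,lid,hasp=model(p);print("hinge",W([hasp(0,0)]).round(),"tip",W([hasp(92,0)]).round())
print("rack top z55",atz("top",[[345,217],[340,246],[436,263],[441,240]],55,ct).round())
print("pin handle top z~145",atz("top",[[434,235]],146,ct).round(),"base",atz("top",[[424,247]],61,ct).round(), atz("scene",[[198,300],],58,cs).round(),atz("scene",[[193,257]],146,cs).round())
print("can",atz("top",[[300,358]],150,ct).round(),"module",atz("top",[[309,169]],15,ct).round())
ims=[]
for n,c,ii in(("top",ct,"top0"),("scene",cs,"scene0")):
    im=cv2.imread(f"pics/{ii}.png")
    tub=W([[sx*100,sy*120,z] for z in(0,95) for sx,sy in((1,1),(1,-1),(-1,-1),(-1,1))])
    for q,col in((L,(0,0,255)),(np.r_[H,W([hasp(0,26),hasp(0,-26)])],(255,0,255)),(tub[:4],(0,255,0)),(tub[4:],(255,255,0))):
        cv2.polylines(im,[np.int32(proj(n,q,c).round())],True,col,1)
    ims.append(im[130:330,60:300] if n=="top" else im[120:320,350:590])
cv2.imwrite("pics/ov.png",cv2.resize(np.hstack(ims),None,fx=1.66,fy=1.66))
E
python3 f1.py
```

```text
[ 6.04657e+02  2.23733e+02 -1.36000e-01  3.92000e-01  3.69400e+00] [-14.1   0.8  -2.1  -1.3   1.7  -2.6   0.1  -1.2  -1.9  -4.5  -1.9  -1.1
   2.9  -0.3   6.9   4.8   2.9   2.9   0.2   0.3   0.3   0.5   0.    0.1]
[[514. 115. 195.]
 [546. 353. 195.]
 [729. 328. 118.]
 [697.  90. 118.]] [[590. 199. 244.]
 [597. 251. 244.]] [[458. 229.  62.]
 [462. 258.  62.]]
hinge [[520. 235. 190.]] tip [[594. 225. 244.]]
rack top z55 [[ 644. -105.   55.]
 [ 581.  -95.   55.]
 [ 550. -294.   55.]
 [ 599. -306.   55.]]
pin handle top z~145 [[ 590. -268.  146.]] base [[ 582. -269.   61.]] [[ 591. -266.   58.]] [[ 590. -261.  146.]]
can [[359. -22. 150.]] module [[765. -25.  15.]]
```

View pics/ov.png

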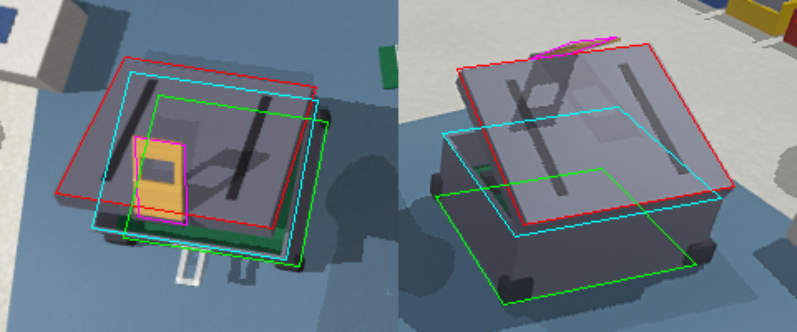

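```bash
cat > go.py <<'E'
import sys
from fit import *
def delta(target,yawz=None):
    "shift in tool axes and turn about tool y for target TCP; yawz = wanted world yaw of tool z"
    s=arm.read_state();r=R.from_quat(s["ee_rot"]);m=r.as_matrix()
    d=m.T@(np.array(target)-s["position"])
    print("pos",s["position"].round(1),"axes x",m[:,0].round(2),"y",m[:,1].round(3),"z",m[:,2].round(2),"delta",d.round(1),"world",(np.array(target)-s["position"]).round(1))
    if yawz is not None:
        c=np.arctan2(m[1,2],m[0,2]);e=(c-yawz+np.pi/2)%np.pi-np.pi/2;print("turn about tool y",e.round(3))
E
python3 - <<'E'
from go import *
p=np.load("p.npy");W=model(p)[0]
t=W([[-85,-88,250]])[0];print(t)
delta(t,p[2]+np.pi/2)
print(arm.read_state()["joints"])
E
```

```text
[508.52561051 148.05108128 250.        ]
pos [ 247.9 -573.7  231.3] axes x [0.92 0.4  0.  ] y [ 0. -0. -1.] z [-0.4   0.92 -0.  ] delta [525.5 -18.7 559.2] world [260.7 721.8  18.7]
turn about tool y 0.544
[-9.04415205e-01  3.84653387e-01  7.88142141e-03  1.40359096e-06
 -1.19401623e+00 -2.58598751e-01]
```

```bash
python3 -m creep '[{"delta_pos":[26,-1,28],"rot":[0,0,0],"jaw":0},{"delta_pos":[26,-1,28],"rot":[0,0,0],"jaw":0},{"delta_pos":[26,-1,28],"rot":[0,0,0],"jaw":0},{"delta_pos":[26,-1,28],"rot":[0,0,0],"jaw":0},{"delta_pos":[26,-1,28],"rot":[0,0,0],"jaw":0},{"delta_pos":[26,-1,28],"rot":[0,0,0],"jaw":0},{"delta_pos":[26,-1,28],"rot":[0,0,0],"jaw":0},{"delta_pos":[26,-1,28],"rot":[0,0,0],"jaw":0},{"delta_pos":[26,-1,28],"rot":[0,0,0],"jaw":0},{"delta_pos":[26,-1,28],"rot":[0,0,0],"jaw":0}]'
python3 -m creep '[{"delta_pos":[26,-1,28],"rot":[0,0,0],"jaw":0},{"delta_pos":[26,-1,28],"rot":[0,0,0],"jaw":0},{"delta_pos":[26,-1,28],"rot":[0,0,0],"jaw":0},{"delta_pos":[26,-1,28],"rot":[0,0,0],"jaw":0},{"delta_pos":[26,-1,28],"rot":[0,0,0],"jaw":0},{"delta_pos":[26,-1,28],"rot":[0,0,0],"jaw":0},{"delta_pos":[26,-1,28],"rot":[0,0,0],"jaw":0},{"delta_pos":[26,-1,28],"rot":[0,0,0],"jaw":0},{"delta_pos":[26,-1,28],"rot":[0,0,0],"jaw":0},{"delta_pos":[26,-1,28],"rot":[0,0,0],"jaw":0}]'
python3 -m creep '[{"delta_pos":[0,0,0],"rot":[0,0.11,0],"jaw":0},{"delta_pos":[0,0,0],"rot":[0,0.11,0],"jaw":0},{"delta_pos":[0,0,0],"rot":[0,0.11,0],"jaw":0},{"delta_pos":[0,0,0],"rot":[0,0.11,0],"jaw":0},{"delta_pos":[0,0,0],"rot":[0,0.104,0],"jaw":0},{"delta_pos":[0,0,0],"rot":[0,0,0],"jaw":0},{"delta_pos":[0,0,0],"rot":[0,0,0],"jaw":0},{"delta_pos":[0,0,0],"rot":[0,0,0],"jaw":0},{"delta_pos":[0,0,0],"rot":[0,0,0],"jaw":0},{"delta_pos":[0,0,0],"rot":[0,0,0],"jaw":0}]'
python3 - <<'E'
from go import *
p=np.load("p.npy");W=model(p)[0]
delta(W([[-85,-88,118]])[0],p[2]+np.pi/2)
save("wrist","w1.png")
E
```

```text
clock: 2.23
position: [375.7, -211.9, 241.8]
ee_rot: [0.693, 0.144, -0.143, -0.692]
contact_force: [1.0, -0.3, 0.3]
gripper_width: -0.2
clock: 3.07
position: [503.4, 148.6, 251.7]
ee_rot: [-0.692, -0.144, 0.143, 0.692]
contact_force: [0.9, -0.6, -0.5]
gripper_width: 0.3
clock: 3.9
position: [503.2, 146.5, 251.4]
ee_rot: [-0.705, 0.048, -0.048, 0.706]
contact_force: [0.1, -0.3, -0.8]
gripper_width: -0.0
pos [503.2 146.5 251.4] axes x [ 0.99 -0.13  0.  ] y [ 0.  0. -1.] z [0.13 0.99 0.  ] delta [  5.1 133.4   2.2] world [   5.4    1.5 -133.4]
turn about tool y 0.0
```

View pics/w1.png

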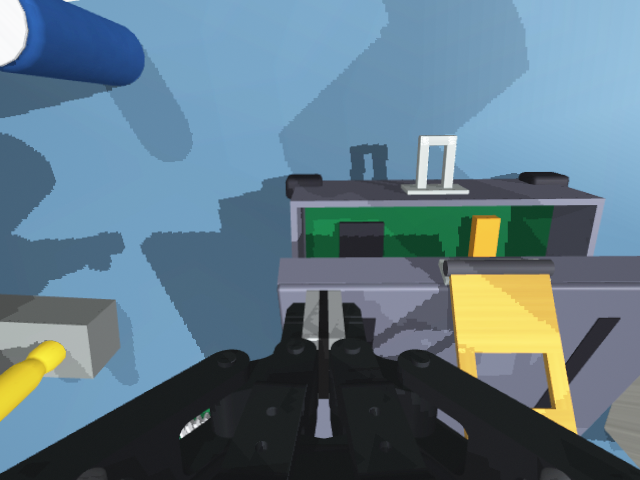

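The wrist view shows the staple's outer corners at about (419,136) and (456,136), and the case front rim from (291,201) to (604,198). The fingers are above the lid, clear of the hasp. I'll refine the case pose from these.

Run:
```python
from go import *
p=np.load("p.npy");c=cal("wrist");np.savez("cw1.npz",*c)
st=atz("wrist",[[419,136],[457,136],[429,147],[446,147]],62,c);fr=atz("wrist",[[291,201],[604,198]],95,c)
print(st.round(1),fr.round(1),np.linalg.norm(st[1]-st[0]),np.linalg.norm(fr[1]-fr[0]))
W=model(p)[0];print(W([[-146,-15,62],[-146,15,62],[-138,-7,62],[-138,7,62],[-100,-120,95],[-100,120,95]]).round(1))
X=np.r_[st,fr];q=np.array([[-146,-15],[-146,15],[-138,-7],[-138,7],[-100,-120],[-100,120]])
def res(v):
    return (R.from_euler('z',v[2]).as_matrix()[:2,:2]@q.T).T.ravel()+np.tile(v[:2],6)-X[:,:2].ravel()
f=least_squares(res,p[:3]);print(f.x,f.fun.round(1))
```

```text
[[457.2 231.7  62. ]
 [461.5 262.2  62. ]
 [467.1 239.3  62. ]
 [469.  253.1  62. ]] [[489.4 123.6  95. ]
 [519.7 359.8  95. ]] 30.75002993476306 238.1384064744935
[[458.  228.6  62. ]
 [462.  258.4  62. ]
 [467.  235.5  62. ]
 [468.9 249.4  62. ]
 [489.3 118.4  95. ]
 [521.8 356.2  95. ]]
[ 6.04262850e+02  2.28739822e+02 -1.27026109e-01] [ 0.4  0.6 -0.1 -0.1 -0.6 -0.  -0.7  0.1  0.5 -1.2  0.6  0.6]
```

```bash
python3 -m creep '[{"delta_pos":[0,15,0],"rot":[0,0,0],"jaw":0},{"delta_pos":[0,15,0],"rot":[0,0,0],"jaw":0},{"delta_pos":[0,12,0],"rot":[0,0,0],"jaw":0},{"delta_pos":[0,12,0],"rot":[0,0,0],"jaw":0},{"delta_pos":[0,12,0],"rot":[0,0,0],"jaw":0},{"delta_pos":[0,12,0],"rot":[0,0,0],"jaw":0},{"delta_pos":[0,12,0],"rot":[0,0,0],"jaw":0},{"delta_pos":[0,10,0],"rot":[0,0,0],"jaw":0},{"delta_pos":[0,10,0],"rot":[0,0,0],"jaw":0},{"delta_pos":[0,10,0],"rot":[0,0,0],"jaw":0}]'
```

```text
clock: 4.78
position: [485.4, 147.9, 125.9]
ee_rot: [0.706, -0.063, 0.037, -0.704]
contact_force: [-50.9, 32.2, 11.4]
gripper_width: 0.1
```

The fingers came down just in front of the lid's front edge and are wedged there: with the lid open, that edge lies further back. I'll back off, rise and press further in.

```bash
python3 -m creep '[{"delta_pos":[-10,0,0],"rot":[0,0,0],"jaw":0},{"delta_pos":[-15,0,0],"rot":[0,0,0],"jaw":0},{"delta_pos":[-15,-5,0],"rot":[0,0,0],"jaw":0},{"delta_pos":[0,-20,0],"rot":[0,0,0],"jaw":0},{"delta_pos":[0,-25,0],"rot":[0,0,0],"jaw":0},{"delta_pos":[0,-25,0],"rot":[0,0,0],"jaw":0},{"delta_pos":[0,-25,0],"rot":[0,0,0],"jaw":0},{"delta_pos":[0,-20,0],"rot":[0,0,0],"jaw":0},{"delta_pos":[0,0,0],"rot":[0,0,0],"jaw":0},{"delta_pos":[0,0,0],"rot":[0,0,0],"jaw":0}]'
python3 - <<'E'
from go import *
p=np.load("p.npy");p[:3]=[604.3,228.7,-.127];np.save("p.npy",p);W=model(p)[0]
delta(W([[-45,-85,118]])[0],p[2]+np.pi/2)
save("wrist","w2.png")
E
```

```text
clock: 5.62
position: [463.9, 152.4, 252.5]
ee_rot: [-0.705, 0.047, -0.049, 0.706]
contact_force: [0.0, 0.3, -0.8]
gripper_width: -0.3
pos [463.9 152.4 252.5] axes x [ 0.99 -0.14  0.  ] y [ 0.002  0.002 -1.   ] z [0.14 0.99 0.  ] delta [ 84.2 134.7   8.9] world [  85.    -2.3 -134.5]
turn about tool y -0.009
```

View pics/w2.png

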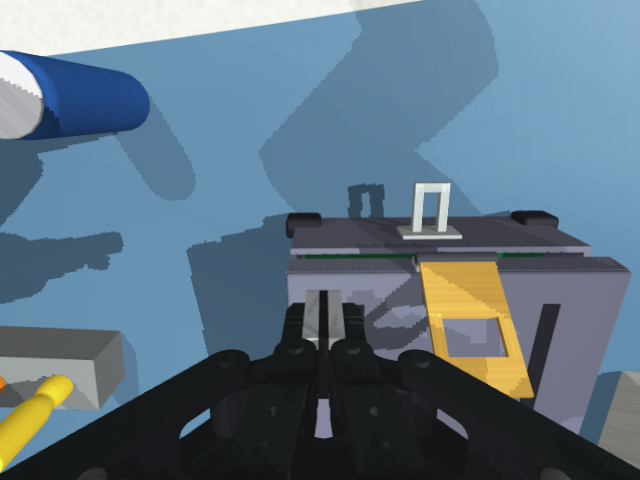

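The lid is now almost closed (a thin green gap at row 255), and the case is unharmed. Next I move in and press down.

```bash
python3 -m creep '[{"delta_pos":[28,0,3],"rot":[0,0,0],"jaw":0},{"delta_pos":[28,0,3],"rot":[0,0,0],"jaw":0},{"delta_pos":[28,0,3],"rot":[0,0,0],"jaw":0},{"delta_pos":[0,25,0],"rot":[0,0,0],"jaw":0},{"delta_pos":[0,25,0],"rot":[0,0,0],"jaw":0},{"delta_pos":[0,25,0],"rot":[0,0,0],"jaw":0},{"delta_pos":[0,15,0],"rot":[0,0,0],"jaw":0},{"delta_pos":[0,12,0],"rot":[0,0,0],"jaw":0},{"delta_pos":[0,10,0],"rot":[0,0,0],"jaw":0},{"delta_pos":[0,8,0],"rot":[0,0,0],"jaw":0}]'
python3 -m creep '[{"delta_pos":[0,4,0],"rot":[0,0,0],"jaw":0},{"delta_pos":[0,3,0],"rot":[0,0,0],"jaw":0},{"delta_pos":[0,3,0],"rot":[0,0,0],"jaw":0},{"delta_pos":[0,3,0],"rot":[0,0,0],"jaw":0},{"delta_pos":[0,0,0],"rot":[0,0,0],"jaw":0},{"delta_pos":[0,0,0],"rot":[0,0,0],"jaw":0},{"delta_pos":[0,0,0],"rot":[0,0,0],"jaw":0},{"delta_pos":[0,0,0],"rot":[0,0,0],"jaw":0},{"delta_pos":[0,0,0],"rot":[0,0,0],"jaw":0},{"delta_pos":[0,0,0],"rot":[0,0,0],"jaw":0}]'
```

```text
clock: 6.5
position: [547.0, 149.0, 129.4]
ee_rot: [0.706, -0.049, 0.047, -0.705]
contact_force: [-1.7, -0.3, 2.7]
gripper_width: 0.0
clock: 7.33
position: [548.3, 149.7, 120.1]
ee_rot: [-0.705, 0.047, -0.049, 0.706]
contact_force: [-3.9, -0.5, 6.8]
gripper_width: -0.2
```

```bash
python3 -m creep '[{"delta_pos":[0,3,0],"rot":[0,0,0],"jaw":0},{"delta_pos":[0,2,0],"rot":[0,0,0],"jaw":0},{"delta_pos":[0,0,0],"rot":[0,0,0],"jaw":0},{"delta_pos":[0,0,0],"rot":[0,0,0],"jaw":0},{"delta_pos":[0,0,0],"rot":[0,0,0],"jaw":0},{"delta_pos":[0,0,0],"rot":[0,0,0],"jaw":0},{"delta_pos":[0,0,0],"rot":[0,0,0],"jaw":0},{"delta_pos":[0,0,0],"rot":[0,0,0],"jaw":0},{"delta_pos":[0,0,0],"rot":[0,0,0],"jaw":0},{"delta_pos":[0,0,0],"rot":[0,0,0],"jaw":0}]'
python3 -m creep '[{"delta_pos":[0,-10,0],"rot":[0,0,0],"jaw":0},{"delta_pos":[0,-20,0],"rot":[0,0,0],"jaw":0},{"delta_pos":[0,-30,0],"rot":[0,0,0],"jaw":0},{"delta_pos":[0,-35,0],"rot":[0,0,0],"jaw":0},{"delta_pos":[0,-35,0],"rot":[0,0,0],"jaw":0},{"delta_pos":[0,0,0],"rot":[0,0,0],"jaw":0},{"delta_pos":[0,0,0],"rot":[0,0,0],"jaw":0},{"delta_pos":[0,0,0],"rot":[0,0,0],"jaw":0},{"delta_pos":[0,0,0],"rot":[0,0,0],"jaw":0},{"delta_pos":[0,0,0],"rot":[0,0,0],"jaw":0}]'
python3 - <<'E'
from go import *
p=np.load("p.npy");p[3]=0
c=cal("wrist");im=save("wrist","w3.png")
sc=save("scene","s3.png")
W,lid,hasp=model(p)
v=im[:,:,::-1].copy();u=sc[:,:,::-1].copy()
for h in(3.4,3.7,4.0,4.3):
    p[4]=h;W,lid,hasp=model(p)
    for n,a,cc in(("wrist",v,c),("scene",u,None)):
        q=np.int32(proj(n,W([hasp(92,-26),hasp(92,26)]),cc));cv2.line(a,q[0].tolist(),q[1].tolist(),(0,0,255),1);cv2.putText(a,str(h),q[1].tolist(),0,.4,(0,0,255))
L=pts(p)[0]
for n,a,cc in(("wrist",v,c),("scene",u,None)): cv2.polylines(a,[np.int32(proj(n,L,cc))],True,(255,0,255),1)
cv2.imwrite("pics/w3o.png",np.hstack([v[100:480,240:640],cv2.resize(u[100:320,340:572],(400,380))]))
delta(W([[-25,0,165]])[0],p[2]+np.pi/2)
E
```

```text
clock: 8.17
position: [548.4, 149.7, 119.8]
ee_rot: [-0.705, 0.046, -0.049, 0.706]
contact_force: [-13.4, -0.2, 30.3]
gripper_width: 0.4
clock: 9.0
position: [547.4, 149.2, 241.8]
ee_rot: [0.706, -0.049, 0.047, -0.705]
contact_force: [0.2, 0.2, 0.6]
gripper_width: -0.2
pos [547.7 149.3 242.1] axes x [ 0.99 -0.14 -0.  ] y [-0.002 -0.001 -1.   ] z [ 0.14  0.99 -0.  ] delta [20.5 77.  86.2] world [ 31.8  82.5 -77.1]
turn about tool y -0.009
```

View pics/w3o.png

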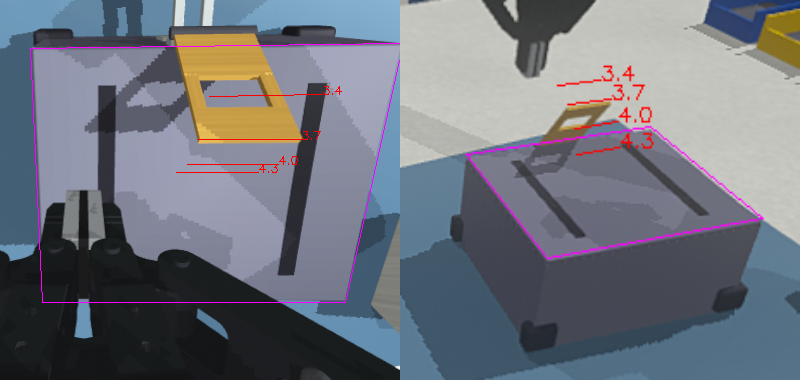

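The lid overlay matches the shut position, and the hasp stands at about 3.7 rad. Now I go behind the hasp with the jaw slightly open, so the fingers bear on both side strips, and swing it over.

```bash
python3 -m creep '[{"delta_pos":[8.5,0,29],"rot":[0,0,0],"jaw":24},{"delta_pos":[8.5,0,29],"rot":[0,0,0],"jaw":24},{"delta_pos":[8.5,0,28.5],"rot":[0,0,0],"jaw":24},{"delta_pos":[0,24,0],"rot":[0,0,0],"jaw":24},{"delta_pos":[0,24,0],"rot":[0,0,0],"jaw":24},{"delta_pos":[0,24,0],"rot":[0,0,0],"jaw":24},{"delta_pos":[-18,0,0],"rot":[0,0,0],"jaw":24},{"delta_pos":[-18,0,0],"rot":[0,0,0],"jaw":24},{"delta_pos":[-18,0,0],"rot":[0,0,0],"jaw":24},{"delta_pos":[-18,0,0],"rot":[0,0,0],"jaw":24}]'
python3 -m creep '[{"delta_pos":[-20,-10,0],"rot":[0,0,0],"jaw":24},{"delta_pos":[-20,-4,0],"rot":[0,0,0],"jaw":24},{"delta_pos":[-14,8,0],"rot":[0,0,0],"jaw":24},{"delta_pos":[-12,12,0],"rot":[0,0,0],"jaw":24},{"delta_pos":[-9,14,0],"rot":[0,0,0],"jaw":24},{"delta_pos":[-6,14,0],"rot":[0,0,0],"jaw":24},{"delta_pos":[-2,10,0],"rot":[0,0,0],"jaw":24},{"delta_pos":[-2,11,0],"rot":[0,0,0],"jaw":24},{"delta_pos":[0,15,0],"rot":[0,0,0],"jaw":24},{"delta_pos":[0,15,0],"rot":[0,0,0],"jaw":24}]'
python3 - <<'E'
from go import *
p=np.load("p.npy");W=model(p)[0]
p[3]=0;np.save("p.npy",p)
delta(W([[-177,0,45]])[0],p[2]+np.pi/2)
save("wrist","w4.png")
E
```

```text
clock: 9.93
position: [513.8, 241.6, 170.9]
ee_rot: [0.706, -0.048, 0.048, -0.705]
contact_force: [1.6, -0.1, 0.8]
gripper_width: 23.9
clock: 10.77
position: [429.7, 253.4, 85.9]
ee_rot: [-0.705, 0.048, -0.048, 0.706]
contact_force: [0.8, 0.6, 1.3]
gripper_width: 24.2
pos [429.7 253.4  85.9] axes x [ 0.99 -0.14  0.  ] y [ 0.001  0.001 -1.   ] z [0.14 0.99 0.  ] delta [-0.7 40.9 -2.5] world [ -1.   -2.3 -40.9]
turn about tool y -0.009
```

View pics/w4.png

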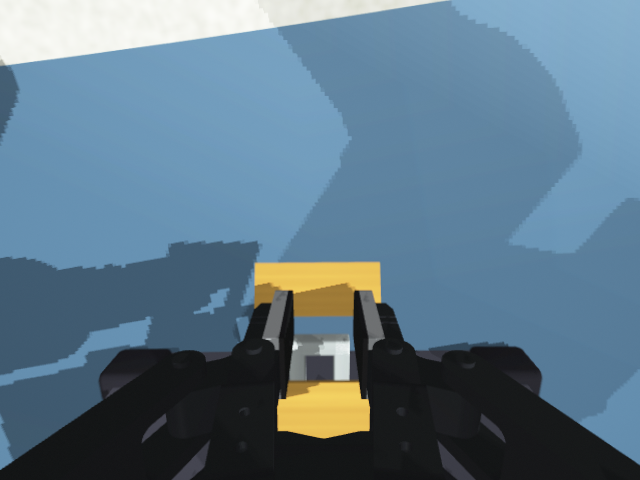

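Fingers are on the side strips (hasp from (255,262) to (380,315)), and the staple shows through the slot. Next: continue down, then outside and press inwards above the staple.

```bash
python3 -m creep '[{"delta_pos":[0,10,-1],"rot":[0,0,0],"jaw":24},{"delta_pos":[0,10,-1],"rot":[0,0,0],"jaw":24},{"delta_pos":[0,10,0],"rot":[0,0,0],"jaw":24},{"delta_pos":[0,9,0],"rot":[0,0,0],"jaw":24},{"delta_pos":[-6,-5,0],"rot":[0,0,0],"jaw":24},{"delta_pos":[0,-25,0],"rot":[0,0,0],"jaw":24},{"delta_pos":[14,0,0],"rot":[0,0,0],"jaw":24},{"delta_pos":[14,0,0],"rot":[0,0,0],"jaw":24},{"delta_pos":[14,0,0],"rot":[0,0,0],"jaw":24},{"delta_pos":[12,0,0],"rot":[0,0,0],"jaw":24}]'
python3 -m creep '[{"delta_pos":[4,0,0],"rot":[0,0,0],"jaw":24},{"delta_pos":[3,0,0],"rot":[0,0,0],"jaw":24},{"delta_pos":[2,0,0],"rot":[0,0,0],"jaw":24},{"delta_pos":[0,0,0],"rot":[0,0,0],"jaw":24},{"delta_pos":[0,0,0],"rot":[0,0,0],"jaw":24},{"delta_pos":[0,0,0],"rot":[0,0,0],"jaw":24},{"delta_pos":[0,0,0],"rot":[0,0,0],"jaw":24},{"delta_pos":[0,0,0],"rot":[0,0,0],"jaw":24},{"delta_pos":[0,0,0],"rot":[0,0,0],"jaw":24},{"delta_pos":[0,0,0],"rot":[0,0,0],"jaw":24}]'
python3 - <<'E'
from go import *
p=np.load("p.npy");W=model(p)[0]
delta(W([[-121,0,75]])[0],p[2]+np.pi/2)
E
```

```text
clock: 11.65
position: [476.0, 244.1, 77.7]
ee_rot: [0.706, -0.049, 0.047, -0.705]
contact_force: [-4.7, 0.8, -1.6]
gripper_width: 24.0
clock: 12.48
position: [483.8, 243.1, 76.7]
ee_rot: [0.706, -0.049, 0.047, -0.705]
contact_force: [-5.4, 1.8, -0.9]
gripper_width: 24.4
pos [483.8 243.1  76.7] axes x [ 0.99 -0.14 -0.  ] y [-0.003 -0.001 -1.   ] z [ 0.14  0.99 -0.  ] delta [0.4 1.7 1. ] world [ 0.5  0.9 -1.7]
turn about tool y -0.009
```

```bash
python3 -m creep '[{"delta_pos":[2,0,0],"rot":[0,0,0],"jaw":24},{"delta_pos":[2,0,0],"rot":[0,0,0],"jaw":24},{"delta_pos":[0,0,0],"rot":[0,0,0],"jaw":24},{"delta_pos":[0,0,0],"rot":[0,0,0],"jaw":24},{"delta_pos":[0,0,0],"rot":[0,0,0],"jaw":24},{"delta_pos":[0,0,0],"rot":[0,0,0],"jaw":24},{"delta_pos":[0,0,0],"rot":[0,0,0],"jaw":24},{"delta_pos":[0,0,0],"rot":[0,0,0],"jaw":24},{"delta_pos":[0,0,0],"rot":[0,0,0],"jaw":24},{"delta_pos":[0,0,0],"rot":[0,0,0],"jaw":24}]'
```

```text
clock: 13.32
position: [483.9, 242.9, 76.7]
ee_rot: [0.707, -0.051, 0.045, -0.704]
contact_force: [-19.7, 7.2, 6.5]
gripper_width: 23.8
```

```bash
python3 -m creep '[{"delta_pos":[-15,0,0],"rot":[0,0,0],"jaw":24},{"delta_pos":[-25,-5,0],"rot":[0,0,0],"jaw":24},{"delta_pos":[0,-30,0],"rot":[0,0,0],"jaw":24},{"delta_pos":[0,-35,0],"rot":[0,0,0],"jaw":24},{"delta_pos":[0,-35,0],"rot":[0,0,0],"jaw":24},{"delta_pos":[0,-35,0],"rot":[0,0,0],"jaw":24},{"delta_pos":[0,-30,0],"rot":[0,0,0],"jaw":24},{"delta_pos":[0,0,-20],"rot":[0,0,0],"jaw":24},{"delta_pos":[0,0,-30],"rot":[0,0,0],"jaw":24},{"delta_pos":[0,0,-20],"rot":[0,0,0],"jaw":24}]'
python3 - <<'E'
from go import *
p=np.load("p.npy");W=model(p)[0]
c=cal("wrist");im=save("wrist","w5.png")
sc=arm.get_image("top")
cv2.imwrite("pics/w5o.png",np.hstack([im[:,160:640],cv2.resize(sc[150:330,90:210],(320,480))])[:,:,::-1])
delta([590,-265,250],p[2]+np.pi/2)
print("loop pred px",proj("wrist",W([[-124,0,62],[-138,-7,62],[-138,7,62],[-146,15,62],[-146,-15,62]]),c).round(1)-[160,0])
E
```

```text
clock: 14.15
position: [440.3, 178.0, 248.6]
ee_rot: [-0.705, 0.047, -0.049, 0.706]
contact_force: [0.7, -0.6, -0.3]
gripper_width: 24.1
pos [440.1 176.9 248.4] axes x [ 0.99 -0.14  0.  ] y [ 0.002  0.001 -1.   ] z [0.14 0.99 0.  ] delta [ 209.3   -1.7 -417.1] world [ 149.9 -441.9    1.6]
turn about tool y -0.011
loop pred px [[244.  239.9]
 [236.7 224.7]
 [252.9 224.5]
 [262.8 215.5]
 [227.8 215.8]]
```

View pics/w5o.png

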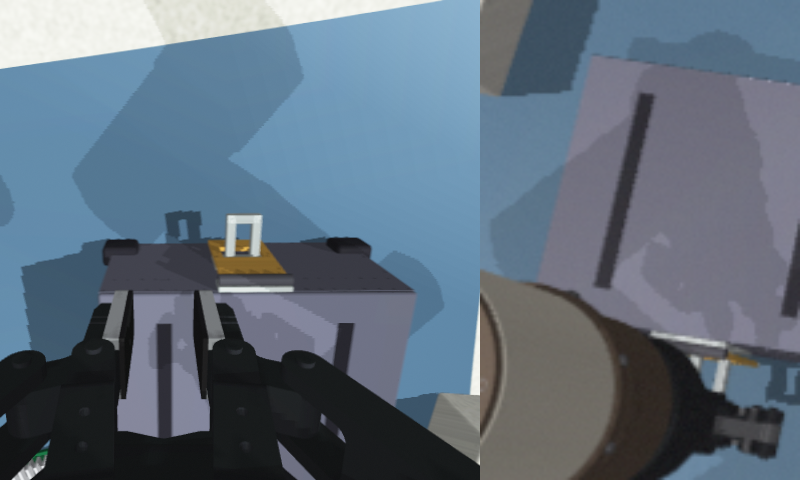

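The hasp is flat on the front, with the staple through its slot (outer corners at (226,215) and (263,215), matching the prediction). On to the rack, stopping 50 mm beyond the pin to see it.

```bash
python3 -m creep '[{"delta_pos":[20,0,-32],"rot":[0,0,0],"jaw":24},{"delta_pos":[20,0,-32],"rot":[0,0,0],"jaw":24},{"delta_pos":[20,0,-32],"rot":[0,0,0],"jaw":24},{"delta_pos":[20,0,-32],"rot":[0,0,0],"jaw":24},{"delta_pos":[20,0,-32],"rot":[0,0,0],"jaw":24},{"delta_pos":[20,0,-32],"rot":[0,0,0],"jaw":24},{"delta_pos":[20,0,-32],"rot":[0,0,0],"jaw":24},{"delta_pos":[20,0,-32],"rot":[0,0,0],"jaw":24},{"delta_pos":[20,0,-32],"rot":[0,0,0],"jaw":24},{"delta_pos":[20,0,-32],"rot":[0,0,0],"jaw":24}]'
python3 -m creep '[{"delta_pos":[20,0,-32],"rot":[0,0,0],"jaw":24},{"delta_pos":[20,0,-32],"rot":[0,0,0],"jaw":34},{"delta_pos":[20,0,-32],"rot":[0,0,0],"jaw":40},{"delta_pos":[0,0,0],"rot":[0,0,0],"jaw":40},{"delta_pos":[0,0,0],"rot":[0,0,0],"jaw":40},{"delta_pos":[0,0,0],"rot":[0,0,0],"jaw":40},{"delta_pos":[0,0,0],"rot":[0,0,0],"jaw":40},{"delta_pos":[0,0,0],"rot":[0,0,0],"jaw":40},{"delta_pos":[0,0,0],"rot":[0,0,0],"jaw":40},{"delta_pos":[0,0,0],"rot":[0,0,0],"jaw":40}]'
python3 - <<'E'
from go import *
c=cal("wrist");np.savez("cw6.npz",*c)
im=save("wrist","w6.png")
hsv=cv2.cvtColor(im,cv2.COLOR_RGB2HSV);m=((hsv[...,0]<6)|(hsv[...,0]>174))&(hsv[...,1]>170)&(hsv[...,2]>60)
n,l,s,ce=cv2.connectedComponentsWithStats(m.astype(np.uint8))
for i in range(1,n):
    if s[i][4]>100: print(s[i],ce[i].round(1))
delta([590,-265,250])
E
```

```text
clock: 15.08
position: [596.6, -166.9, 247.7]
ee_rot: [0.706, -0.047, 0.049, -0.705]
contact_force: [1.1, 0.8, -0.3]
gripper_width: 24.0
clock: 15.92
position: [641.6, -267.6, 248.1]
ee_rot: [0.706, -0.047, 0.048, -0.705]
contact_force: [0.2, -0.5, 0.1]
gripper_width: 39.7
[187 128  15  61 759] [193.9 158. ]
[307 131  29  35 744] [320.9 148.7]
pos [ 641.6 -267.8  248. ] axes x [ 0.99 -0.13  0.  ] y [ 0.001 -0.    -1.   ] z [ 0.13  0.99 -0.  ] delta [-51.5  -2.1  -4.2] world [-51.6   2.8   2. ]
```

View pics/w6.png

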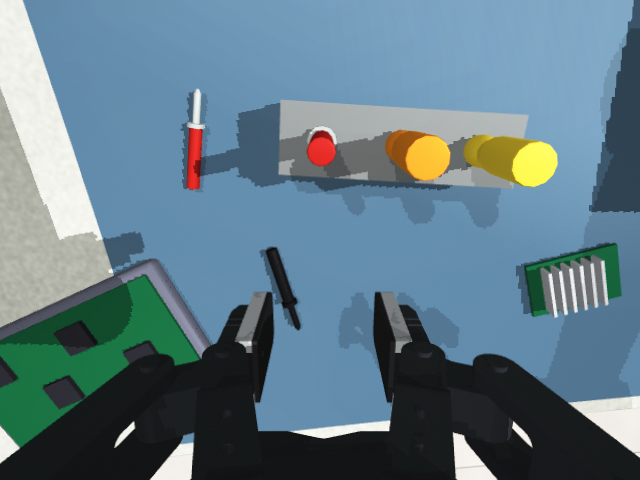

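The red pin's handle top is at about (321,151) and its collar at (322,140). The small red and black pins lie on the bench.

Run:
```python
from go import *
z=np.load("cw6.npz");c=tuple(z[k] for k in z)
t=atz("wrist",[[321,151]],146,c)[0];print(t.round(1),atz("wrist",[[322,140.5]],61,c).round(1))
delta(np.r_[t[:2],117])
```

```text
[ 588.4 -261.5  146. ] [[ 588.4 -261.1   61. ]]
pos [ 641.6 -267.8  248. ] axes x [ 0.99 -0.13  0.  ] y [ 0.001 -0.    -1.   ] z [ 0.13  0.99 -0.  ] delta [-53.7 130.9  -0.9] world [ -53.2    6.4 -131. ]
```

```bash
python3 -m creep '[{"delta_pos":[-27,0,0],"rot":[0,0,0],"jaw":40},{"delta_pos":[-26.7,0,-1],"rot":[0,0,0],"jaw":40},{"delta_pos":[0,20,0],"rot":[0,0,0],"jaw":40},{"delta_pos":[0,25,0],"rot":[0,0,0],"jaw":40},{"delta_pos":[0,25,0],"rot":[0,0,0],"jaw":40},{"delta_pos":[0,25,0],"rot":[0,0,0],"jaw":40},{"delta_pos":[0,22,0],"rot":[0,0,0],"jaw":40},{"delta_pos":[0,14,0],"rot":[0,0,0],"jaw":40},{"delta_pos":[0,0,0],"rot":[0,0,0],"jaw":40},{"delta_pos":[0,0,0],"rot":[0,0,0],"jaw":40}]'
python3 -m creep '[{"delta_pos":[0,0,0],"rot":[0,0,0],"jaw":5},{"delta_pos":[0,0,0],"rot":[0,0,0],"jaw":5},{"delta_pos":[0,0,0],"rot":[0,0,0],"jaw":5},{"delta_pos":[0,0,0],"rot":[0,0,0],"jaw":5},{"delta_pos":[0,0,0],"rot":[0,0,0],"jaw":5},{"delta_pos":[0,0,0],"rot":[0,0,0],"jaw":5},{"delta_pos":[0,0,0],"rot":[0,0,0],"jaw":5},{"delta_pos":[0,0,0],"rot":[0,0,0],"jaw":5},{"delta_pos":[0,0,0],"rot":[0,0,0],"jaw":5},{"delta_pos":[0,0,0],"rot":[0,0,0],"jaw":5}]'
```

```text
clock: 16.8
position: [588.1, -262.1, 116.1]
ee_rot: [0.706, -0.048, 0.047, -0.705]
contact_force: [1.0, 0.1, 0.3]
gripper_width: 40.4
clock: 17.63
position: [589.5, -262.5, 118.3]
ee_rot: [0.706, -0.047, 0.049, -0.705]
contact_force: [-0.2, 1.8, 5.6]
gripper_width: 16.2
```

```bash
python3 -m creep '[{"delta_pos":[0,-8,0],"rot":[0,0,0],"jaw":5},{"delta_pos":[0,-15,0],"rot":[0,0,0],"jaw":5},{"delta_pos":[0,-20,0],"rot":[0,0,0],"jaw":5},{"delta_pos":[0,-25,0],"rot":[0,0,0],"jaw":5},{"delta_pos":[0,-25,0],"rot":[0,0,0],"jaw":5},{"delta_pos":[0,-25,0],"rot":[0,0,0],"jaw":5},{"delta_pos":[0,-20,0],"rot":[0,0,0],"jaw":5},{"delta_pos":[0,0,0],"rot":[0,0,0],"jaw":5},{"delta_pos":[0,0,0],"rot":[0,0,0],"jaw":5},{"delta_pos":[0,0,0],"rot":[0,0,0],"jaw":5}]'
python3 - <<'E'
from go import *
p=np.load("p.npy");W=model(p)[0]
im=save("wrist","w7.png");np.savez("cw7.npz",*cal("wrist"))
delta(W([[-124,0,253]])[0],p[2]+np.pi/2)
E
```

```text
clock: 18.47
position: [587.2, -261.8, 252.6]
ee_rot: [-0.705, 0.049, -0.047, 0.706]
contact_force: [-0.2, -0.0, -2.7]
gripper_width: 16.4
pos [ 587.1 -261.8  252.1] axes x [ 0.99 -0.14 -0.  ] y [-0.004  0.002 -1.   ] z [0.14 0.99 0.  ] delta [-1.738e+02  4.000e-01  4.871e+02] world [-105.8  506.2    0.9]
turn about tool y -0.01
```

View pics/w7.png

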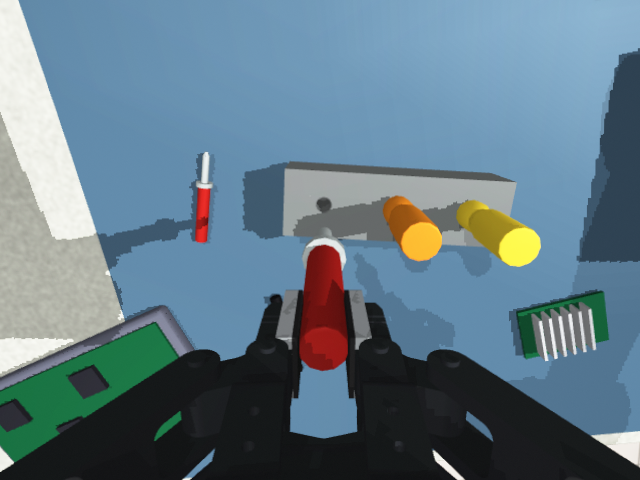

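The pin is held upright (handle (324,330), collar (325,253)) and the drivers are undisturbed. Its foot is at driver-top height, so I rise before crossing.

```bash
python3 - <<'E'
from go import *
z=np.load("cw7.npz");c=tuple(z[k] for k in z)
for q in([587.1,-261.8,190],[587.1,-261.8,196],[587.1,-261.8,146],[587.1,-261.8,281]): print(q,proj("wrist",[q],c).round(1))
im=cv2.imread("pics/w7.png");hsv=cv2.cvtColor(im,cv2.COLOR_BGR2HSV)
for r in(228,232,236,240,245,250,255,260): 
    row=hsv[r,295:355]; w=np.where(row[:,1]<60)[0]; print(r,(w.min()+295,w.max()+295) if len(w) else None)
E
python3 -m creep '[{"delta_pos":[0,-30,0],"rot":[0,0,0],"jaw":5},{"delta_pos":[0,-30,0],"rot":[0,0,0],"jaw":5},{"delta_pos":[-12,0,34],"rot":[0,0,0],"jaw":5},{"delta_pos":[-12,0,34],"rot":[0,0,0],"jaw":5},{"delta_pos":[-12,0,34],"rot":[0,0,0],"jaw":5},{"delta_pos":[-12,0,34],"rot":[0,0,0],"jaw":5},{"delta_pos":[-12,0,34],"rot":[0,0,0],"jaw":5},{"delta_pos":[-12,0,34],"rot":[0,0,0],"jaw":5},{"delta_pos":[-12,0,34],"rot":[0,0,0],"jaw":5},{"delta_pos":[-12,0,34],"rot":[0,0,0],"jaw":5}]'
python3 -m creep '[{"delta_pos":[-12,0,34],"rot":[0,0,0],"jaw":5},{"delta_pos":[-12,0,34],"rot":[0,0,0],"jaw":5},{"delta_pos":[-12,0,34],"rot":[0,0,0],"jaw":5},{"delta_pos":[-12,0,34],"rot":[0,0,0],"jaw":5},{"delta_pos":[-12,15,34],"rot":[0,0,0],"jaw":5},{"delta_pos":[-10,20,34],"rot":[0,0,0],"jaw":5},{"delta_pos":[0,25,5],"rot":[0,0,0],"jaw":5},{"delta_pos":[0,20,0],"rot":[0,0,0],"jaw":5},{"delta_pos":[0,0,0],"rot":[0,0,0],"jaw":5},{"delta_pos":[0,0,0],"rot":[0,0,0],"jaw":5}]'
python3 - <<'E'
from go import *
p=np.load("p.npy");W=model(p)[0]
delta(W([[-124,0,124]])[0])
E
```

```text
[587.1, -261.8, 190] [[322.6 257.4]]
[587.1, -261.8, 196] [[322.6 261.3]]
[587.1, -261.8, 146] [[322.7 234. ]]
[587.1, -261.8, 281] [[322.4 353.5]]
228 (np.int64(295), np.int64(354))
232 (np.int64(295), np.int64(354))
236 (np.int64(304), np.int64(354))
240 (np.int64(310), np.int64(338))
245 (np.int64(306), np.int64(342))
250 (np.int64(304), np.int64(344))
255 (np.int64(302), np.int64(345))
260 (np.int64(303), np.int64(345))
clock: 19.35
position: [528.7, 21.7, 312.6]
ee_rot: [0.706, -0.049, 0.047, -0.705]
contact_force: [1.3, -0.1, -1.1]
gripper_width: 16.2
clock: 20.18
position: [488.3, 236.1, 232.5]
ee_rot: [0.707, -0.049, 0.047, -0.704]
contact_force: [-0.1, 0.2, -0.4]
gripper_width: 16.1
pos [488.3 236.1 232.5] axes x [ 0.99 -0.14 -0.  ] y [-0.004 -0.004 -1.   ] z [ 0.14  0.99 -0.  ] delta [ -7.7 108.5   7.7] world [  -7.     8.3 -108.5]
```

```bash
python3 -m creep '[{"delta_pos":[-5.7,0,3.5],"rot":[0,0,0],"jaw":5},{"delta_pos":[-5,0,3],"rot":[0,0,0],"jaw":5},{"delta_pos":[0,15,0],"rot":[0,0,0],"jaw":5},{"delta_pos":[0,15,0],"rot":[0,0,0],"jaw":5},{"delta_pos":[0,12,0],"rot":[0,0,0],"jaw":5},{"delta_pos":[0,10,0],"rot":[0,0,0],"jaw":5},{"delta_pos":[0,0,0],"rot":[0,0,0],"jaw":5},{"delta_pos":[0,0,0],"rot":[0,0,0],"jaw":5},{"delta_pos":[0,0,0],"rot":[0,0,0],"jaw":5},{"delta_pos":[0,0,0],"rot":[0,0,0],"jaw":5}]'
python3 - <<'E'
from go import *
p=np.load("p.npy");W=model(p)[0]
im=save("wrist","w8.png");c=cal("wrist");np.savez("cw8.npz",*c)
delta(W([[-127,0,180]])[0]);t=arm.read_state()["position"]
print("loop corners",proj("wrist",W([[-138,-7,62],[-138,7,62],[-110,-7,62],[-110,7,62],[-146,-15,62],[-146,15,62]]),c).round(1).tolist())
print("foot,collar pred",proj("wrist",[t-[0,0,106],t-[0,0,62]],c).round(1).tolist())
sc=arm.get_image("scene")
cv2.imwrite("pics/w8o.png",cv2.resize(im[170:320,240:400],(800,600)*1 if 0 else (640,600),interpolation=cv2.INTER_CUBIC)[:,:,::-1])
E
```

```text
clock: 21.02
position: [479.9, 245.1, 183.5]
ee_rot: [-0.705, 0.047, -0.049, 0.706]
contact_force: [0.2, -0.3, -1.2]
gripper_width: 15.7
pos [479.9 245.1 183.4] axes x [ 0.99 -0.14  0.  ] y [ 0.002  0.001 -1.   ] z [0.14 0.99 0.  ] delta [-1.5  3.4 -0.5] world [-1.5 -0.3 -3.4]
loop corners [[311.4, 209.3], [331.8, 209.1], [312.2, 247.8], [332.0, 247.6], [299.5, 198.0], [343.6, 197.5]]
foot,collar pred [[322.5, 233.3], [322.5, 257.0]]
```

View pics/w8o.png

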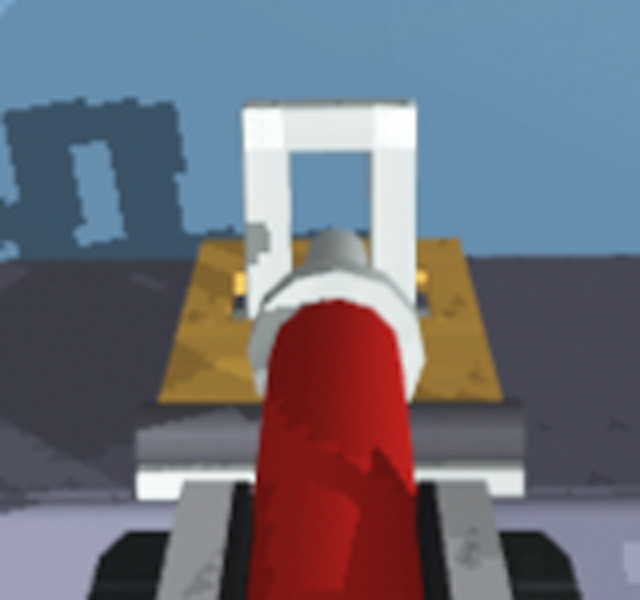

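The staple opening is centred at column 322.6 and the pin foot at about 324.2, so the pin is about 1 mm too far in +y. I correct that and lower.

```bash
python3 -m creep '[{"delta_pos":[-2,0,-1],"rot":[0,0,0],"jaw":5},{"delta_pos":[0,0,0],"rot":[0,0,0],"jaw":5},{"delta_pos":[0,5,0],"rot":[0,0,0],"jaw":5},{"delta_pos":[0,5,0],"rot":[0,0,0],"jaw":5},{"delta_pos":[0,5,0],"rot":[0,0,0],"jaw":5},{"delta_pos":[0,5,0],"rot":[0,0,0],"jaw":5},{"delta_pos":[0,5,0],"rot":[0,0,0],"jaw":5},{"delta_pos":[0,0,0],"rot":[0,0,0],"jaw":5},{"delta_pos":[0,0,0],"rot":[0,0,0],"jaw":5},{"delta_pos":[0,0,0],"rot":[0,0,0],"jaw":5}]'
```

```text
clock: 21.95
position: [477.4, 244.1, 157.4]
ee_rot: [0.705, -0.048, 0.048, -0.705]
contact_force: [-0.4, -0.1, -1.1]
gripper_width: 16.0
```

```bash
python3 -m creep '[{"delta_pos":[0,5,0],"rot":[0,0,0],"jaw":5},{"delta_pos":[0,5,0],"rot":[0,0,0],"jaw":5},{"delta_pos":[0,5,0],"rot":[0,0,0],"jaw":5},{"delta_pos":[0,5,0],"rot":[0,0,0],"jaw":5},{"delta_pos":[0,4,0],"rot":[0,0,0],"jaw":5},{"delta_pos":[0,3,0],"rot":[0,0,0],"jaw":5},{"delta_pos":[0,0,0],"rot":[0,0,0],"jaw":5},{"delta_pos":[0,0,0],"rot":[0,0,0],"jaw":5},{"delta_pos":[0,0,0],"rot":[0,0,0],"jaw":5},{"delta_pos":[0,0,0],"rot":[0,0,0],"jaw":5}]'
```

```text
clock: 22.78
position: [477.4, 244.2, 130.6]
ee_rot: [-0.705, 0.048, -0.048, 0.706]
contact_force: [-0.8, 1.0, -2.0]
gripper_width: 16.1
```

```bash
python3 -m creep '[{"delta_pos":[0,2,0],"rot":[0,0,0],"jaw":5},{"delta_pos":[0,2,0],"rot":[0,0,0],"jaw":5},{"delta_pos":[0,1,0],"rot":[0,0,0],"jaw":5},{"delta_pos":[0,0,0],"rot":[0,0,0],"jaw":5},{"delta_pos":[0,0,0],"rot":[0,0,0],"jaw":5},{"delta_pos":[0,0,0],"rot":[0,0,0],"jaw":5},{"delta_pos":[0,0,0],"rot":[0,0,0],"jaw":5},{"delta_pos":[0,0,0],"rot":[0,0,0],"jaw":5},{"delta_pos":[0,0,0],"rot":[0,0,0],"jaw":5},{"delta_pos":[0,0,0],"rot":[0,0,0],"jaw":5}]'
```

```text
clock: 23.62
position: [477.3, 244.0, 125.3]
ee_rot: [-0.705, 0.048, -0.048, 0.705]
contact_force: [0.2, -0.1, -0.3]
gripper_width: 16.3
```

```bash
python3 -m creep '[{"delta_pos":[0,1,0],"rot":[0,0,0],"jaw":5},{"delta_pos":[0,1,0],"rot":[0,0,0],"jaw":5},{"delta_pos":[0,0,0],"rot":[0,0,0],"jaw":5},{"delta_pos":[0,0,0],"rot":[0,0,0],"jaw":5},{"delta_pos":[0,0,0],"rot":[0,0,0],"jaw":36},{"delta_pos":[0,0,0],"rot":[0,0,0],"jaw":36},{"delta_pos":[0,0,0],"rot":[0,0,0],"jaw":36},{"delta_pos":[0,0,0],"rot":[0,0,0],"jaw":36},{"delta_pos":[0,0,0],"rot":[0,0,0],"jaw":36},{"delta_pos":[0,0,0],"rot":[0,0,0],"jaw":36}]'
python3 -m creep '[{"delta_pos":[0,-8,0],"rot":[0,0,0],"jaw":40},{"delta_pos":[0,-15,0],"rot":[0,0,0],"jaw":40},{"delta_pos":[0,-25,0],"rot":[0,0,0],"jaw":40},{"delta_pos":[0,-30,0],"rot":[0,0,0],"jaw":40},{"delta_pos":[0,-30,0],"rot":[0,0,0],"jaw":40},{"delta_pos":[0,-20,0],"rot":[0,0,0],"jaw":40},{"delta_pos":[20,0,-25],"rot":[0,0,0],"jaw":40},{"delta_pos":[25,0,-30],"rot":[0,0,0],"jaw":40},{"delta_pos":[25,0,-30],"rot":[0,0,0],"jaw":40},{"delta_pos":[0,0,-20],"rot":[0,0,0],"jaw":40}]'
python3 - <<'E'
from go import *
p=np.load("p.npy");W=model(p)[0]
im=save("wrist","w9.png");c=cal("wrist")
print("collar,handle top pred",proj("wrist",W([[-127,0,62],[-127,0,153]]),c).round(1).tolist())
sc=save("scene","s9.png");tp=save("top","t9.png")
cv2.imwrite("pics/w9o.png",np.hstack([im[:,160:],np.vstack([cv2.resize(sc[100:420,80:580],(320,205)),cv2.resize(tp[130:400,90:490],(320,275))])])[:,:,::-1])
E
```

```text
clock: 24.45
position: [477.2, 244.0, 123.1]
ee_rot: [0.706, -0.048, 0.048, -0.705]
contact_force: [-0.1, -0.5, 0.0]
gripper_width: 35.8
clock: 25.28
position: [534.9, 128.3, 251.7]
ee_rot: [0.706, -0.048, 0.049, -0.705]
contact_force: [0.1, -0.1, -0.3]
gripper_width: 40.0
collar,handle top pred [[460.3, 119.0], [511.9, 122.0]]
```

View pics/w9o.png

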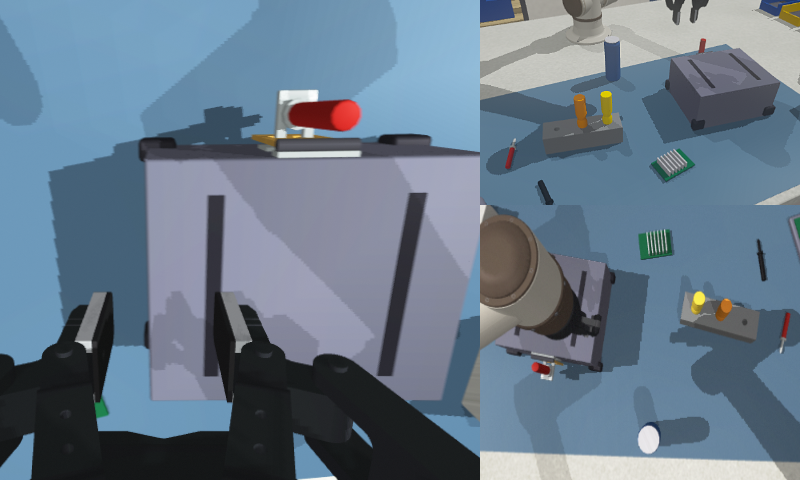

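Run:
```python
from go import *
p=np.load("p.npy");W=model(p)[0];c=cal("wrist")
print("staple outer pred (crop px)",(proj("wrist",W([[-146,-15,62],[-146,15,62]]),c)-[160,0]).round(1).tolist())
for dz in(0,10,20,44): print(dz,(proj("wrist",W([[-127,0,65+dz],[-127,0,153+dz]]),c)-[160,0]).round(1).tolist())
im=cv2.imread("pics/w9.png");hsv=cv2.cvtColor(im,cv2.COLOR_BGR2HSV)
m=((hsv[...,0]<6)|(hsv[...,0]>174))&(hsv[...,1]>150);m[:, :400]=0;m[200:]=0
ys,xs=np.where(m);print("red bbox crop",xs.min()-160,xs.max()-160,ys.min(),ys.max())
for n in("top","scene"):
    im=cv2.imread("pics/%s9.png"%n[0]);hsv=cv2.cvtColor(im,cv2.COLOR_BGR2HSV)
    m=((hsv[...,0]<6)|(hsv[...,0]>174))&(hsv[...,1]>150)
    k,l,s,ce=cv2.connectedComponentsWithStats(m.astype(np.uint8))
    print(n,[s[i].tolist() for i in range(1,k) if s[i][4]>25][:6],"pred bottom/top of handle",proj(n,W([[-127,0,68],[-127,0,153]])).round().tolist())
```

```text
staple outer pred (crop px) [[279.2, 94.7], [317.5, 94.0]]
0 [[297.2, 119.7], [346.0, 123.1]]
10 [[301.4, 120.0], [354.0, 123.6]]
20 [[305.9, 120.3], [362.6, 124.2]]
44 [[317.9, 121.1], [386.9, 125.8]]
red bbox crop 289 359 100 130
top [[467, 236, 11, 24, 129], [155, 285, 22, 11, 170]] pred bottom/top of handle [[172.0, 291.0], [157.0, 287.0]]
scene [[582, 110, 58, 50, 1490], [120, 330, 14, 33, 231]] pred bottom/top of handle [[423.0, 196.0], [430.0, 161.0]]
```

```bash
python3 -c "
from bench import arm
print(arm.job_done())"
```

```text
the job is handed in; nothing more can be done
None
```

The case is closed up as asked, in the order asked, and handed in at about 25 s of the 72 s allowed.

- **Lid:** Pressed shut. My first press came down just in front of the open lid's edge and wedged there, with a wrist force of about 61 N, before I backed off. The second press stopped at a fingertip height of 120 mm under 30 N, which is the shut height. The overlay on the pictures agreed.
- **Hasp:** Swung over and pressed to its stop at about 20 N. The picture then showed it flat on the case front with the staple through its slot.
- **Pin:** The red-handled pin from the rack went through the staple loop and was released.
    - **Height and upright:** In the last wrist and top pictures the handle top sits where a fully seated pin should be, and the pin stands upright.
    - **Position:** It sits about 3–4 mm further out along the loop than planned, inside the opening.
    - **Collar contact:** I felt no clear contact force when lowering it, so the seating rests on the height reading and the pictures.

In the last pictures both screwdrivers, the can, the module and the look-alike pins appear where they started. At hand-in the gripper was raised and clear of everything.

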